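Stage a pharmacy order on the clipboard and in the tin dispenser

ROBOT

A 6-joint arm with a two-finger parallel gripper is mounted at the origin on the work surface. World frame = base frame: x ahead of the robot, y to its left, z up, the work surface at z = 0. Lengths are in m, angles in rad, forces in N, time in s.
With the tool pointing down it reaches from about 0.3 to 0.875 m from the base axis. Payload 6.4 kg.
Tool frame: the origin (TCP) lies at the very end of the fingers, on their centre line; the grasp point (between the pads) lies tcp_to_grasp behind it (tcp_to_grasp is the distance from the TCP to the grasp point, in m); z points along the fingers, y is the direction in which the jaws open and shut (so a half turn about z gives the same grasp; the last joint's range is limited). The gripper opens to 88 mm and grips with 3 to 60 N. Pads are 18 mm wide; open, the fingers measure 123 mm over their backs; the gripper's body (75 mm by 187 mm) begins 45 mm behind the grasp point.
Start: joints at [1.007, 0.181, 1.607, -0, 1.354, -0.206], TCP at [0.201, 0.539, 0.239] pointing down, gripper open.
Joint ranges: [-2.99, 2.99], [-0.89, 2.07], [0.3, 2.58], [-1.14, 4.28], [0, 2.63], [-3.12, 3.12]. Speed limits (rad/s): [2.57, 2.57, 3.01, 3.14, 3.14, 3.14].

INTERFACE

Orientations are given as a rotation vector (axis times angle).
In Python, from station import move_pose, move_linear, move_j, open_gripper, grasp, dwell, solve_ik, grab_frame, get_calibration, PlanningError, job_done, find_in, tip_of, get_time, get_joints, get_joint_velocities, get_tau, get_tool_pos, get_tcp_rot, get_contact_force, get_moment, get_opening, tcp_to_grasp gives the robot as it stands. Calls block until the motion is done:
- move_pose(position, orientation): joint-space move of the TCP to a pose.
- move_linear(position, attitude=None, rate=0.15, force_limit=None): straight line of the TCP; attitude=None keeps the orientation; rate is the mean speed in m/s. With force_limit (N) it stops when the force on the tool has changed by that much, and returns True; else False.
- move_j(angles): joint-space move.
- open_gripper() and grasp(force=None): open the fingers fully, or close them until they stop; force is the grip in N (None keeps the last).
- dwell(seconds).
- solve_ik(position, orientation): joint angles nearest the present ones, or None.
- grab_frame(name): name is "scene" or "top" or "wrist"; returns the picture (384x512x3 uint8, blue, green, red); there is no depth.
- get_calibration(name): a dict with "mtx" (3x3 intrinsics, pixels), "R" (3x3) and "t" (3): a world point X has camera coordinates R X + t. Camera axes: x right, y down, z forward; pixel columns grow to the right and rows downward; lengths in m; the calibration is good to about 2 mm. A picture is of the moment at which its call begins: read the wrist's pose just before it. get_calibration takes no time and is no camera call; for the wrist camera it gives the pose at the moment of the call.
A pose or a line that the arm cannot do raises PlanningError and nothing moves.
- job_done(): hands the job in, once; it reports no verdict.
Trained networks look in the newest picture that a camera, given by its name, has taken for a name from the list of things; names that differ only in an ending like _2 or _b are one class to them, and where a whole thing is asked for, a point or a joint stands for the part that bears it (a point fixed in the world has none). Each returns a list of dicts, best first, with "score" (0 to 1); they miss things now and then, are a little off and sometimes report something else, mostly with a low value. They report only what shows in the picture. A call takes as long as a camera call.
- find_in(camera, query): "bbox" ([centre column, centre row, width, height] in pixels, round what is visible of it).
- tip_of(camera, query): "position" ([column, row] in pixels: a listed point, or the origin of a listed thing).
Readings, each from a call of its own:
- get_time(): time.
- get_joints(): joint angles.
- get_joint_velocities(): joint speeds.
- get_tau(): joint torques, N m.
- get_tool_pos(): TCP position.
- get_tcp_rot(): TCP orientation.
- get_contact_force(): force on the tool from outside, world axes, zero at the start.
- get_moment(): the same for the moment, N m.
- get_opening(): finger opening in m.
Only numpy, scipy, OpenCV 4.12 (cv2) and the standard library are available. Lean on these libraries where they do the work, as an engineer would, in place of code of your own. Each camera call takes 0.05 s, during which the arm holds its last target.

TASK

Stage the next order: load the two round tins flat into the dispenser one by one, the shallow tin at the bottom so that it comes out first and the deep tin on top of it. On the clipboard's sheet make a row down the middle, one thing centred in each ruled box: the flat carton lying lengthways in the box next to the clip, the bottle standing in the box at the opposite end, and the tall carton standing between them. Leave the rubber stamp where it is, and let go of everything.

Things in the scene. Friction and masses are not known exactly. Their poses are not given: they have to be found in the camera images.
- clipboard: fixed brown clipboard, 270 x 160 mm, 4 mm thick, white sheet, steel clip (18 mm high) across one short end. Origin: centre of its underside; x along the board towards the clip, which starts at x = 103 mm. Three ruled boxes in a row, 110 mm wide in y, centres at y = 0 and x = +48 (by the clip, 88 mm long), -30 (middle, 71 mm long), -98 mm (opposite end, 62 mm long)
- dispenser: fixed grey upright dispenser, base 110 (x) x 84 x 6 mm, origin under its centre, z up. Square shaft on the origin, 64 mm inside, open on top, floor at z = 6 mm. White side walls across y to z = 62, flared to 73 mm. Front (-x) and back have only 8 mm corner lips to z = 62: 48 mm gaps let fingers that close along x go down to the base. Front lips start at z = 39, over the outlet
- shallow_tin_mid (a point): the shallow of two round aluminium tins, upright, 50 mm diameter, 18 mm high, loose, 50 g; point at its centre, half-way up, z axis up along the tin
- deep_tin_mid (a point): the deep of two round aluminium tins, upright, 50 mm diameter, 30 mm high, loose, 80 g; point at its centre, half-way up, z axis up along the tin
- flat_carton_mid (a point): flat cardboard medicine carton with a white band across, lying, 76 (x) x 50 (y) x 30 (z) mm, loose, 80 g; point at its centre, half-way up; x along its length, z up
- tall_carton_mid (a point): small cardboard medicine carton standing on end, 40 (x) x 34 (y) x 60 (z) mm, loose, 60 g; point at its centre, half-way up, z up
- bottle_mid (a point): white plastic pill bottle, standing, body 40 mm diameter up to 62 mm, cap 31 mm diameter, 88 mm high in all, loose, 90 g; point on its axis half-way up (44 mm above its foot), z up
- rubber_stamp_mid (a point): rubber stamp standing on the desk among the things, black foot 44 x 26 mm, wooden knob on top, 54 mm high; loose, to be left alone; point on its axis half-way up

How it is judged:
At the end, for the whole second after the job is handed in: Tins flat in the dispenser shaft (13 mm of its axis), shallow on the floor, deep on it. Flat carton, tall carton and bottle rest on the clipboard within 15 mm in x and y of their box centres (by the clip, middle, far end), flat carton's length within 0.26 rad of the board's. No tilt over 0.12 rad (horizontal distance between each of shallow_tin_mid, deep_tin_mid and dispenser below 0.013 m and z of shallow_tin_mid in the frame of dispenser below 0.018 m and angle between each of shallow_tin_mid, deep_tin_mid, flat_carton_mid, tall_carton_mid, bottle_mid's own z axis and vertical below 0.12 rad and z of deep_tin_mid in the frame of dispenser between 0.035 and 0.043 m and x of flat_carton_mid in the frame of clipboard between 0.033 and 0.063 m and y of flat_carton_mid in the frame of clipboard between -0.015 and 0.015 m and z of flat_carton_mid in the frame of clipboard below 0.023 m and angle between the x axis of flat_carton_mid and the x axis of clipboard, either way round below 0.26 rad and x of tall_carton_mid in the frame of clipboard between -0.045 and -0.015 m and y of tall_carton_mid in the frame of clipboard between -0.015 and 0.015 m and z of tall_carton_mid in the frame of clipboard below 0.038 m and x of bottle_mid in the frame of clipboard between -0.113 and -0.083 m and y of bottle_mid in the frame of clipboard between -0.015 and 0.015 m and z of bottle_mid in the frame of clipboard below 0.052 m); the robot touches nothing.
It fails at once if the rubber stamp is moved more than 30 mm (distance of rubber_stamp_mid from where it was at the start of the episode above 0.03 m).
It also fails if it takes over 125 s, if anything falls off the work surface, if the arm or the gripper's body presses on something with over 40 N, if the wrist force passes 120 N, or if a joint passes its speed limit or range.

## Working session

There is one attempt and no reset: what is moved stays moved. The work goes in short steps, each a Python script; the robot and the scene stay as the last script left them, time stands still between calls to the robot, and variables do not carry over. Pictures are saved under pics/ and viewed, and the job is handed in when it is done.

```bash
mkdir -p pics; ls
python3 - <<'E'
from station import *
import cv2,numpy as np
for c in ("scene","top","wrist"):
    cv2.imwrite(f"pics/a_{c}.png",grab_frame(c))
    k=get_calibration(c);print(c,np.round(k["mtx"],1).tolist(),np.round(k["R"],3).tolist(),np.round(k["t"],3).tolist())
    for n in ["clipboard","dispenser","shallow_tin_mid","deep_tin_mid","flat_carton_mid","tall_carton_mid","bottle_mid","rubber_stamp_mid"]:
        print(n,[(np.round(d["position"],1).tolist(),round(d["score"],2)) for d in tip_of(c,n)[:3]],[(np.round(d["bbox"]).tolist(),round(d["score"],2)) for d in find_in(c,n)[:2]])
print(get_time(),tcp_to_grasp if not callable(tcp_to_grasp) else tcp_to_grasp(),get_tcp_rot(),get_opening())
E
```

```text
pics
scene [[434.3, 0.0, 254.0], [0.0, 434.3, 194.1], [0.0, 0.0, 1.0]] [[0.758, 0.652, 0.006], [0.529, -0.61, -0.589], [-0.381, 0.45, -0.808]] [-0.433, -0.278, 1.199]
clipboard [([305.6, 110.9], 0.86)] [([306.0, 116.0, 110.0, 79.0], 0.56)]
dispenser [([120.5, 273.9], 0.83), ([273.7, 176.4], 0.59)] [([119.0, 269.0, 72.0, 71.0], 0.57)]
shallow_tin_mid [([322.1, 196.9], 0.76)] [([324.0, 198.0, 22.0, 23.0], 0.89)]
deep_tin_mid [([254.4, 262.4], 0.56)] [([255.0, 262.0, 24.0, 29.0], 0.87), ([219.0, 172.0, 40.0, 33.0], 0.24)]
flat_carton_mid [([217.8, 170.9], 0.98)] [([217.0, 173.0, 39.0, 32.0], 0.91)]
tall_carton_mid [([275.0, 177.6], 0.97)] [([278.0, 175.0, 26.0, 29.0], 0.96)]
bottle_mid [([222.6, 207.9], 0.61)] [([225.0, 211.0, 19.0, 39.0], 0.86)]
rubber_stamp_mid [([295.4, 225.2], 0.74)] [([298.0, 230.0, 24.0, 26.0], 0.66)]
top [[373.3, 0.0, 255.5], [0.0, 373.3, 194.0], [0.0, 0.0, 1.0]] [[-0.003, -0.999, -0.036], [-0.998, 0.005, -0.062], [0.062, 0.035, -0.997]] [0.017, 0.588, 0.93]
clipboard [([140.6, 234.4], 0.84)] [([141.0, 238.0, 113.0, 72.0], 0.88)]
dispenser [([378.2, 238.8], 0.78)
[... 293 characters left out ...]

tall_carton_mid [([231.5, 207.1], 0.48)] [([229.0, 204.0, 15.0, 14.0], 0.83)]
bottle_mid [] [([291.0, 212.0, 14.0, 18.0], 0.51)]
rubber_stamp_mid [([260.9, 153.8], 0.67)] [([261.0, 154.0, 15.0, 16.0], 0.46), ([218.0, 160.0, 21.0, 18.0], 0.22)]
wrist [[325.9, 0.0, 254.5], [0.0, 325.9, 191.7], [0.0, 0.0, 1.0]] [[0.35, 0.937, 0.001], [0.889, -0.332, 0.315], [0.295, -0.109, -0.949]] [-0.575, -0.043, 0.39]
clipboard [([182.2, 375.2], 0.86)] [([189.0, 366.0, 178.0, 37.0], 0.73)]
dispenser [] []
shallow_tin_mid [] []
deep_tin_mid [] []
flat_carton_mid [] []
tall_carton_mid [] []
bottle_mid [] []
rubber_stamp_mid [] []
2.55 0.0187 [-5.59000817e-01 -3.09145960e+00  1.14170346e-05] 0.0881286536431249
```

Run:
```python
import cv2
for c in ("scene","top"):
    i=cv2.imread(f"pics/a_{c}.png")
    r=i[90:340,60:400] if c=="scene" else i[120:300,60:430]
    cv2.imwrite(f"pics/a_{c}_z.png",cv2.resize(r,None,fx=2.1,fy=2.1,interpolation=cv2.INTER_CUBIC))
```

```text
(no output)
```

View pics/a_scene_z.png

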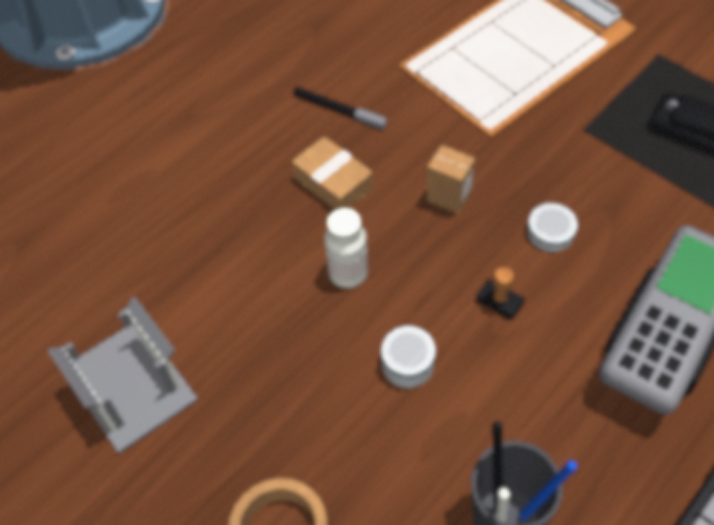

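View pics/a_top_z.png

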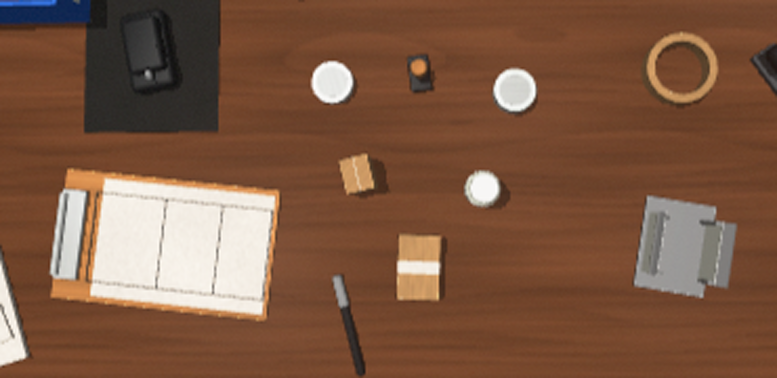

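```bash
cat > h.py <<'E'
from station import *
import numpy as np, cv2
from scipy.spatial.transform import Rotation as Ro
def ray(k,p):
    d=k["R"].T@np.linalg.inv(k["mtx"])@np.array([p[0],p[1],1.]); return -k["R"].T@k["t"],d
def onz(k,p,z):
    c,d=ray(k,p); return c+d*(z-c[2])/d[2]
def proj(k,X):
    X=np.atleast_2d(X); c=X@k["R"].T+k["t"]; u=c@k["mtx"].T; return u[:,:2]/u[:,2:]
H=dict(clipboard=0,dispenser=0,shallow_tin_mid=.009,deep_tin_mid=.015,flat_carton_mid=.015,tall_carton_mid=.03,bottle_mid=.044,rubber_stamp_mid=.027)
E
python3 - <<'E'
from h import *
s={"scene":dict(clipboard=(305.6,110.9),dispenser=(120.5,273.9),shallow_tin_mid=(322.1,196.9),deep_tin_mid=(254.4,262.4),flat_carton_mid=(217.8,170.9),tall_carton_mid=(275,177.6),bottle_mid=(222.6,207.9),rubber_stamp_mid=(295.4,225.2)),
"top":dict(clipboard=(140.6,234.4),dispenser=(378.2,238.8),shallow_tin_mid=(216.8,161.9),deep_tin_mid=(306.4,162.2),flat_carton_mid=(260.4,246.3),tall_carton_mid=(231.5,207.1),rubber_stamp_mid=(260.9,153.8),bottle_mid=(291,212))}
for n in H:
    print(n,[np.round(onz(get_calibration(c),s[c][n],H[n]),3)[:2].tolist() for c in s])
k=get_calibration("top")
z=lambda a:(a[0]/2.1+60,a[1]/2.1+120)
C=[onz(k,z(a),.004)[:2] for a in [(68,169),(279,191),(267,320),(51,297)]]
print(np.round(C,3).tolist(),np.mean(C,0))
for a,b in((1,0),(2,3)): 
    d=C[a]-C[b]; d=-d;print(np.degrees(np.arctan2(d[1],d[0])),np.hypot(*d))
for nm,L,h in [("disp",[(648,196),(635,287)],.006),("disp2",[(648,196),(716,205)],.006),("flat",[(398,299),(398,235)],.03),("flat2",[(440,299),(441,235)],.03),("tall",[(341,158),(348,196)],.06),("tall2",[(341,158),(367,153)],.06)]:
    P=[onz(k,z(a),h)[:2] for a in L]; d=P[1]-P[0]; print(nm,np.round(P,3).tolist(),np.degrees(np.arctan2(d[1],d[0])),np.hypot(*d))
E
```

```text
clipboard [[0.476, 0.323], [0.486, 0.314]]
dispenser [[0.478, -0.306], [0.474, -0.297]]
shallow_tin_mid [[0.677, 0.113], [0.673, 0.115]]
deep_tin_mid [[0.671, -0.115], [0.669, -0.116]]
flat_carton_mid [[0.45, 0.01], [0.456, 0.002]]
tall_carton_mid [[0.571, 0.073], [0.555, 0.074]]
bottle_mid [[0.545, -0.073], [0.542, -0.074]]
rubber_stamp_mid [[0.683, 0.004], [0.69, -0.0]]
[[0.575, 0.442], [0.546, 0.177], [0.389, 0.191], [0.417, 0.459]] [0.4818564  0.31730646]
83.87960657049294 0.2664679589277681
84.14695643763775 0.2702321475958683
disp [[0.539, -0.272], [0.43, -0.255]] 170.7095200656804 0.11053925952451954
disp2 [[0.539, -0.272], [0.528, -0.353]] -97.82949307834554 0.0816003280079177
flat [[0.418, 0.029], [0.493, 0.029]] -0.12639359674367986 0.07533808877674883
flat2 [[0.418, -0.02], [0.493, -0.022]] -1.2205022553435616 0.07521031594971717
tall [[0.583, 0.093], [0.539, 0.085]] -169.4222341494029 0.04482334604463919
tall2 [[0.583, 0.093], [0.589, 0.063]] -79.4253782528285 0.03076514269214874
```

```bash
cat >> h.py <<'E'
def down(phi):
    p=np.radians(phi); c,s=np.cos(p),np.sin(p)
    return Ro.from_matrix(np.array([[-s,c,0],[c,s,0],[0,0,-1]])).as_rotvec()
def save(n,i): cv2.imwrite(f"pics/{n}.png",i)
E
python3 - <<'E'
from h import *
move_pose([.48,0,.30],down(90)); k=get_calibration("wrist"); save("b1",grab_frame("wrist"))
np.savez("k_b1.npz",**k)
for n in H:
    print(n,[(np.round(onz(k,d["position"],H[n]),3)[:2].tolist(),np.round(d["position"]).tolist(),round(d["score"],2)) for d in tip_of("wrist",n)[:2]])
move_pose([.44,.317,.25],down(84+90-180)); k=get_calibration("wrist"); save("b2",grab_frame("wrist")); np.savez("k_b2.npz",**k)
print([(np.round(onz(k,d["position"],0),3)[:2].tolist(),d["position"],round(d["score"],2)) for d in tip_of("wrist","clipboard")[:2]],get_time())
E
```

```text
clipboard [([0.48, 0.316], [483.0, 147.0], 0.91)]
dispenser [([0.477, -0.299], [36.0, 144.0], 0.67)]
shallow_tin_mid [([0.672, 0.108], [324.0, 272.0], 0.83)]
deep_tin_mid [([0.669, -0.102], [187.0, 272.0], 0.93), ([0.567, 0.077], [308.0, 210.0], 0.41)]
flat_carton_mid [([0.456, 0.007], [260.0, 131.0], 0.55)]
tall_carton_mid [([0.566, 0.076], [310.0, 213.0], 0.71)]
bottle_mid [([0.547, -0.067], [203.0, 203.0], 0.72)]
rubber_stamp_mid [([0.691, 0.008], [259.0, 289.0], 0.75)]
[([0.478, 0.319], [285.1, 148.6], 0.65)] 7.2833
```

View pics/b1.png

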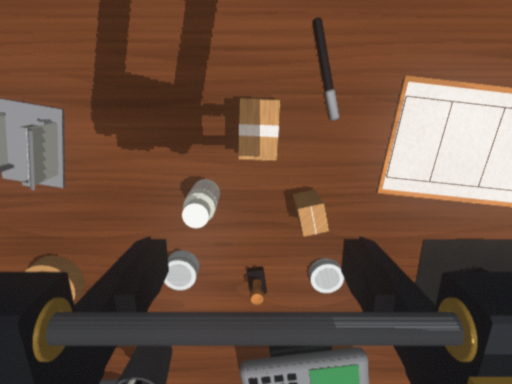

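View pics/b2.png

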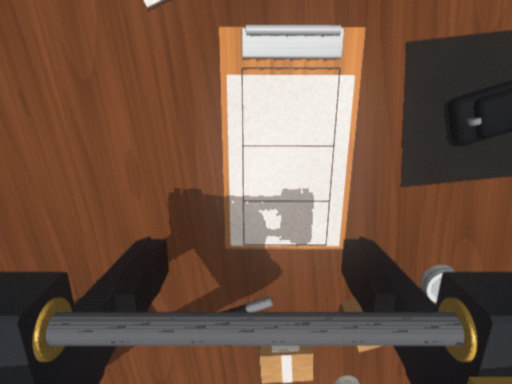

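Run:
```python
from h import *
from scipy.optimize import least_squares as ls
k=dict(np.load("k_b2.npz"))
L=np.array([(135,80),(135,-80),(-135,80),(-135,-80),(92,55),(92,-55),(5,55),(5,-55),(-66,55),(-66,-55),(-129,55),(-129,-55)])/1000.
U=np.array([(220,27),(365,28),(225,249),(342,249),(243,68),(340,68),(243,146),(335,146),(243,201),(330,201),(243,245),(327,245)])
def X(p): c,s=np.cos(p[2]),np.sin(p[2]); return np.c_[p[0]+c*L[:,0]-s*L[:,1],p[1]+s*L[:,0]+c*L[:,1],np.full(len(L),.004)]
r=ls(lambda p:(proj(k,X(p))-U).ravel(),[.48,.317,np.radians(84)],loss="soft_l1")
print(r.x,np.degrees(r.x[2]));print(np.round((proj(k,X(r.x))-U),1).tolist())
k=dict(np.load("k_b1.npz"))
i=cv2.imread("pics/b1.png"); save("b1z",cv2.resize(i[80:310,160:350],None,fx=3,fy=3,interpolation=cv2.INTER_CUBIC)[:600]); 
save("b1d",cv2.resize(i[80:210,0:90],None,fx=4,fy=4,interpolation=cv2.INTER_CUBIC))
```

```text
[0.48157899 0.31819617 1.46184018] 83.75727261450179
[[-0.9, -0.9], [1.8, -1.1], [0.1, 0.1], [2.2, 0.5], [-0.5, 0.6], [0.3, 1.1], [0.0, -0.5], [-1.0, -0.1], [0.4, -0.2], [-0.5, 0.2], [0.7, 0.1], [-1.1, 0.5]]
```

View pics/b1z.png

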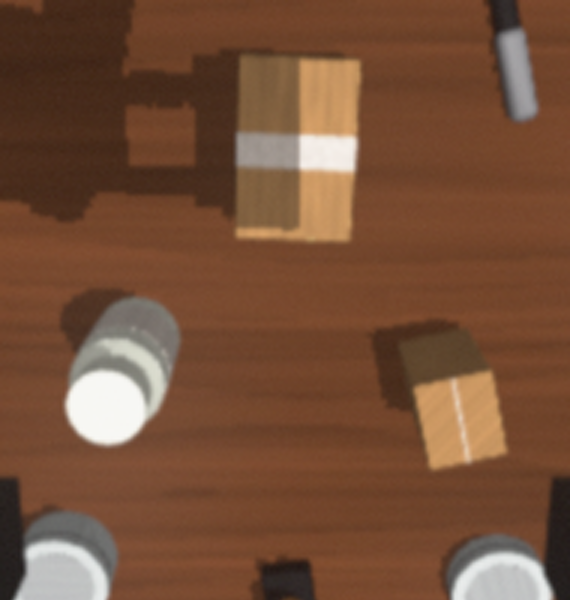

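Run:
```python
from h import *
k=dict(np.load("k_b1.npz"))
z=lambda a:(a[0]/3+160,a[1]/3+80)
for n,h,P in [("flat",.03,[(240,55),(360,60),(350,241),(235,236)]),("tall",.06,[(412,384),(492,370),(506,453),(430,469)]),("bottle",.088,[(106,407)]),("shal",.018,[(501,588)]),("deep",.03,[(60,588)])]:
    C=np.array([onz(k,z(a),h)[:2] for a in P]);print(n,np.round(C,4).tolist(),np.round(C.mean(0),4))
    if len(C)>1:
        d=C[3]-C[0]+C[2]-C[1];print(np.degrees(np.arctan2(d[1],d[0])),np.hypot(*d)/2); d=C[1]-C[0]+C[2]-C[3];print(np.degrees(np.arctan2(d[1],d[0])),np.hypot(*d)/2)
```

```text
flat [[0.4149, -0.0172], [0.4168, 0.0319], [0.4924, 0.0295], [0.4903, -0.0203]] [0.4536 0.006 ]
-2.0941555134150027 0.07556291446566
87.63979097042092 0.04950352889249844
tall [[0.5472, 0.055], [0.5409, 0.0883], [0.5792, 0.097], [0.5868, 0.0645]] [0.5635 0.0762]
13.145421487622084 0.03998560958092678
101.98975067797724 0.03366711444728764
bottle [[0.5462, -0.0693]] [ 0.5462 -0.0693]
shal [[0.6736, 0.1105]] [0.6736 0.1105]
deep [[0.6659, -0.1085]] [ 0.6659 -0.1085]
```

View pics/b1d.png

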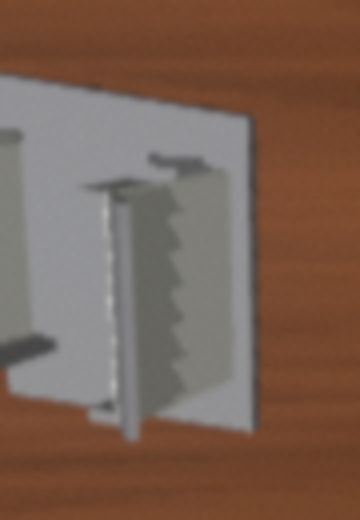

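```bash
cat >> h.py <<'E'
B=np.array([.4816,.3182]); BY=83.76
def board(x,y=0):
    a=np.radians(BY); return B+np.array([np.cos(a)*x-np.sin(a)*y,np.sin(a)*x+np.cos(a)*y])
def pick(xy,phi,z,force=15,zt=.2,za=None):
    o=down(phi); move_pose([*xy,zt],o)
    hit=move_linear([*xy,z],rate=.2,force_limit=8); grasp(force)
    print("pick hit",hit,np.round(get_tool_pos(),4),"opening",round(get_opening(),4),"t",get_time())
    move_linear([*xy,zt],rate=.3); print("lift op",round(get_opening(),4),get_contact_force().round(2))
def place(xy,phi,z,zt=.2,lim=6):
    o=down(phi); move_pose([*xy,zt],o)
    move_linear([*xy,z+.02],rate=.25)
    hit=move_linear([*xy,z-.002],rate=.04,force_limit=lim)
    print("place hit",hit,np.round(get_tool_pos(),4),"op",round(get_opening(),4)); open_gripper()
    move_linear([*xy,zt],rate=.3); print("t",get_time())
E
python3 - <<'E'
from h import *
pick([.4536,.006],88,.006)
save("c1",grab_frame("wrist"))
place(board(.048),173.76,.010)
E
```

```text
pick hit False [0.4537 0.006  0.0062] opening 0.0497 t 11.0333
lift op 0.0499 [ 0.55 -0.24 -1.66]
place hit True [0.4868 0.366  0.0094] op 0.0499
t 16.0833
```

View pics/c1.png

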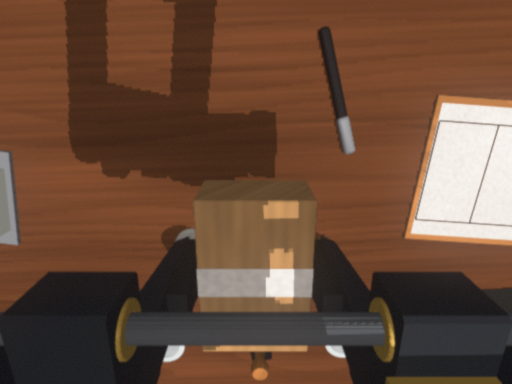

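The flat carton was held square, its band at about row 282 beside the pads. Next come the tall carton and the bottle.

Run:
```python
from h import *
pick([.5635,.0762],12.6,.02)
place(board(-.030),-6.24,.024)
pick([.546,-.0705],-6.24,.03)
place(board(-.098),-6.24,.034)
move_pose([.42,.29,.25],down(-6.24)); k=get_calibration("wrist"); save("d1",grab_frame("wrist")); np.savez("k_d1.npz",**k)
for n in ["flat_carton_mid","tall_carton_mid","bottle_mid"]:
    a=np.radians(BY)
    for d in tip_of("wrist",n)[:1]:
        v=onz(k,d["position"],H[n]+.004)[:2]-B; print(n,v@[np.cos(a),np.sin(a)],v@[-np.sin(a),np.cos(a)],d["score"])
save("d1t",grab_frame("top"))
save("d1s",grab_frame("scene"))
```

```text
pick hit False [0.5635 0.0762 0.02  ] opening 0.04 t 19.8917
lift op 0.0397 [-0.96 -0.29 -0.89]
place hit True [0.4783 0.2884 0.0231] op 0.0396
t 24.425
pick hit False [ 0.546  -0.0705  0.03  ] opening 0.0394 t 27.5833
lift op 0.04 [-0.31 -0.54 -2.11]
place hit True [0.471  0.2208 0.0332] op 0.0398
t 32.2583
tall_carton_mid -0.029540645581196828 -0.0019645279542906593 0.85
bottle_mid -0.09850451938394172 -0.0009543502147653393 0.72
```

View pics/d1.png

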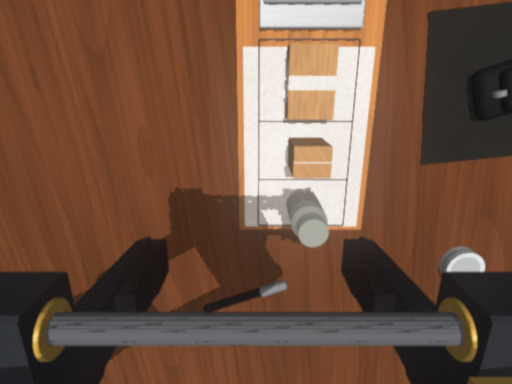

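View pics/d1s.png

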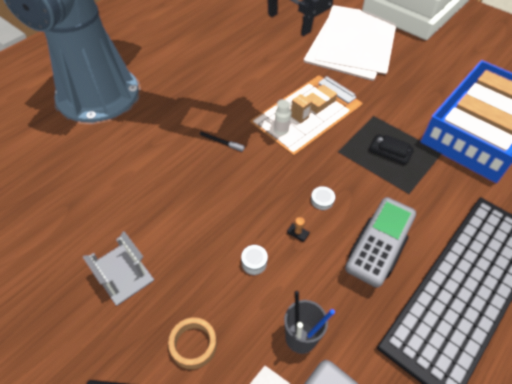

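Flat carton, tall carton and bottle stand in their boxes at (310,80), (310,158) and (305,215) in d1. Now I'll look at the dispenser and the tins.

Run:
```python
from h import *
move_pose([.478,-.305,.24],down(-9)); k=get_calibration("wrist"); i=grab_frame("wrist"); np.savez("k_e1.npz",**k)
for n in ["dispenser","deep_tin_mid"]: print(n,[(np.round(onz(k,d["position"],H[n]),4)[:2],d["position"],d["score"]) for d in tip_of("wrist",n)])
save("e1",i); save("e1z",cv2.resize(i[60:240,160:360],None,fx=3.3,fy=3.3,interpolation=cv2.INTER_CUBIC))
# tins from camera
move_pose([.64,.0,.22],down(90)); k=get_calibration("wrist"); i=grab_frame("wrist"); np.savez("k_e2.npz",**k); save("e2",i)
for n in ["shallow_tin_mid","deep_tin_mid","rubber_stamp_mid"]: print(n,[(np.round(onz(k,d["position"],H[n]),4)[:2],d["position"],d["score"]) for d in tip_of("wrist",n)])
print(get_time())
```

```text
dispenser [(array([ 0.4791, -0.3032]), [255.0, 154.8], 0.67)]
deep_tin_mid []
shallow_tin_mid []
deep_tin_mid [(array([ 0.6652, -0.1101]), [157.4, 184.5], 0.89)]
rubber_stamp_mid [(array([0.689 , 0.0039]), [258.9, 208.0], 0.63)]
36.8333
```

View pics/e1z.png

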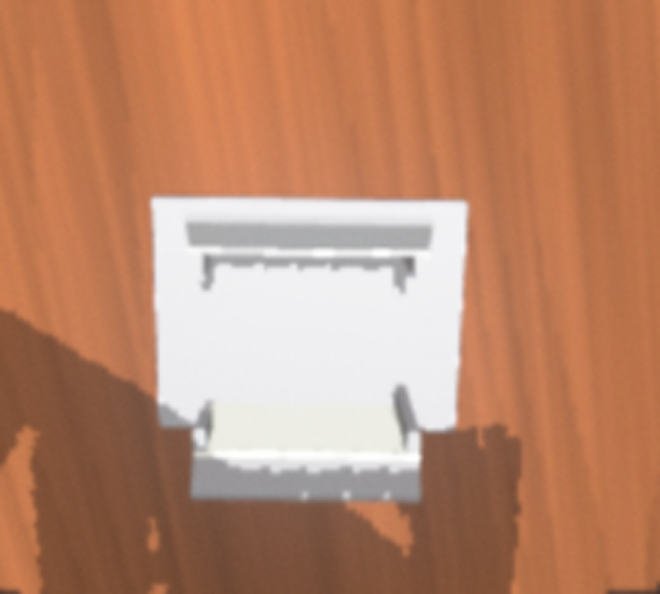

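View pics/e2.png

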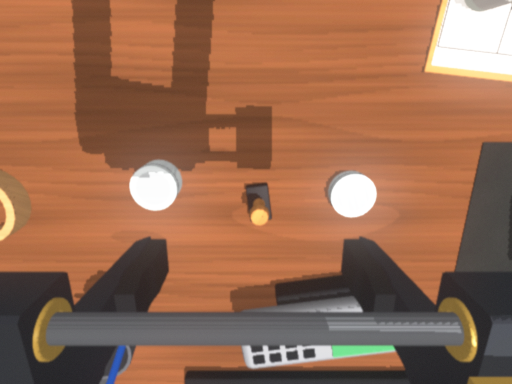

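Run:
```python
from h import *
k=dict(np.load("k_e1.npz"))
z=lambda a:(a[0]/3.3+160,a[1]/3.3+60)
C=np.array([onz(k,z(a),.006)[:2] for a in [(152,197),(468,200),(457,430),(158,428)]])
print(np.round(C,4).tolist(),C.mean(0))
for a,b in((1,0),(2,3),(0,3),(1,2)):
    d=C[a]-C[b];print(np.degrees(np.arctan2(d[1],d[0])),np.hypot(*d))
k2=dict(np.load("k_e2.npz"))
print(onz(k2,(353,195),.018),onz(k2,(154,187),.03))
i=cv2.imread("pics/e1.png")
a=np.radians(-8.5)
m=C.mean(0)
for q in [(55,42,6),(55,-42,6),(-55,42,6),(-55,-42,6),(32,32,6),(-32,32,6),(32,-32,6),(-32,-32,6),(32,36.5,62),(-32,36.5,62),(32,-36.5,62),(-32,-36.5,62)]:
    x,y,zz=np.array(q)/1000; u=proj(k,[m[0]+np.cos(a)*x-np.sin(a)*y,m[1]+np.sin(a)*x+np.cos(a)*y,zz])[0]; print(q,np.round((u-[160,60])*3.3))
```

```text
[[0.4303, -0.2531], [0.5383, -0.2711], [0.525, -0.3538], [0.4156, -0.3359]] [ 0.47728813 -0.30345985]
-9.440864349770541 0.10945841300843585
-9.31412896733564 0.11088597027279647
79.9388807311242 0.08406641780903433
80.91271276922879 0.08381781392614697
[0.67698401 0.11005811 0.018     ] [ 0.66340806 -0.1093475   0.03      ]
(55, 42, 6) [467. 197.]
(55, -42, 6) [458. 428.]
(-55, 42, 6) [149. 200.]
(-55, -42, 6) [161. 430.]
(32, 32, 6) [400. 227.]
(-32, 32, 6) [216. 228.]
(32, -32, 6) [396. 403.]
(-32, -32, 6) [223. 404.]
(32, 36.5, 62) [415. 236.]
(-32, 36.5, 62) [200. 238.]
(32, -36.5, 62) [409. 466.]
(-32, -36.5, 62) [209. 467.]
```

Run:
```python
from h import *
D=[.4773,-.3035]
pick([.675,.1108],90,.004,force=12)
place(D,-9.4,.0105)
move_pose([*D,.24],down(-9.4)); k=get_calibration("wrist"); i=grab_frame("wrist"); np.savez("k_f1.npz",**k)
for n in ["dispenser","shallow_tin_mid"]: print(n,[(np.round(onz(k,d["position"],H[n]+(.006 if "tin" in n else 0)),4)[:2],d["position"],d["score"]) for d in tip_of("wrist",n)])
save("f1z",cv2.resize(i[60:240,160:360],None,fx=3.3,fy=3.3,interpolation=cv2.INTER_CUBIC))
```

```text
pick hit False [0.675  0.1109 0.0042] opening 0.0496 t 39.175
lift op 0.0496 [ 0.3  -0.26 -0.5 ]
place hit True [ 0.4772 -0.3035  0.0092] op 0.0498
t 44.5167
dispenser []
shallow_tin_mid [(array([ 0.4763, -0.306 ]), [254.3, 160.8], 0.97)]
```

View pics/f1z.png

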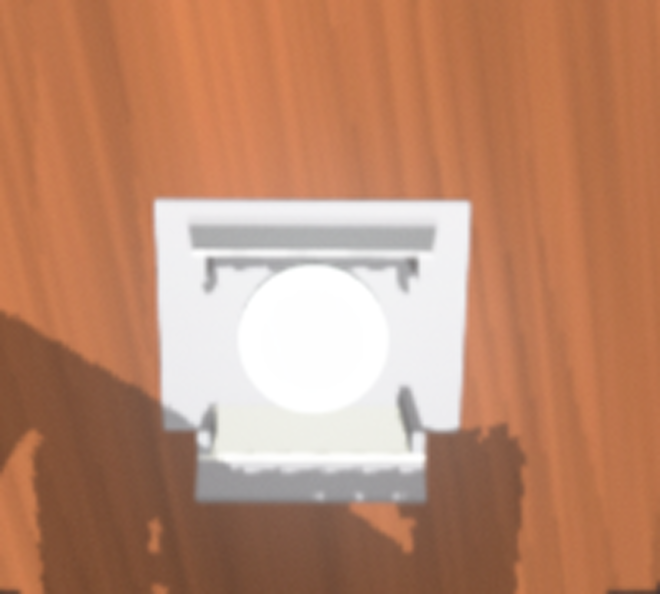

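The shallow tin lies flat in the shaft, centred at about (313,339) in the zoom. The deep tin is next.

Run:
```python
from h import *
D=[.4773,-.3035]
k=dict(np.load("k_f1.npz")); print(onz(k,(313/3.3+160,339/3.3+60),.024))
pick([.665,-.1098],90,.006,force=12)
place(D,-9.4,.006+.024)
move_pose([*D,.24],down(-9.4)); k=get_calibration("wrist"); i=grab_frame("wrist")
for n in ["deep_tin_mid","shallow_tin_mid"]: print(n,[(np.round(onz(k,d["position"],.039 if "deep" in n else .015),4)[:2],d["position"],d["score"]) for d in tip_of("wrist",n)])
save("g1z",cv2.resize(i[60:240,160:360],None,fx=3.3,fy=3.3,interpolation=cv2.INTER_CUBIC))
move_pose([.45,0,.35],down(90)); save("g2",grab_frame("scene"))
for n in list(H)[2:]: print(n,[(np.round(d["position"],1),round(d["score"],2)) for d in tip_of("scene",n)[:1]])
i=grab_frame("top");save("g3",cv2.resize(i[120:300,60:430],None,fx=2.1,fy=2.1,interpolation=cv2.INTER_CUBIC))
i=cv2.imread("pics/g2.png"); save("g2z",cv2.resize(i[60:320,60:360],None,fx=2.2,fy=2.2,interpolation=cv2.INTER_CUBIC))
print(get_time())
```

```text
[ 0.47687029 -0.30630675  0.024     ]
pick hit False [ 0.6651 -0.1098  0.0062] opening 0.0496 t 47.9083
lift op 0.0492 [-0.49  0.47 -0.8 ]
place hit True [ 0.4773 -0.3035  0.0291] op 0.0495
t 52.6
deep_tin_mid []
shallow_tin_mid []
shallow_tin_mid [(array([118.8, 270.6]), 0.64)]
deep_tin_mid [(array([120. , 265.6]), 0.73)]
flat_carton_mid [(array([319. ,  98.2]), 0.61)]
tall_carton_mid [(array([301. , 108.4]), 0.66)]
bottle_mid [(array([279.6, 119.7]), 0.66)]
rubber_stamp_mid [(array([298.5, 227.5]), 0.89)]
54.6667
```

View pics/g1z.png

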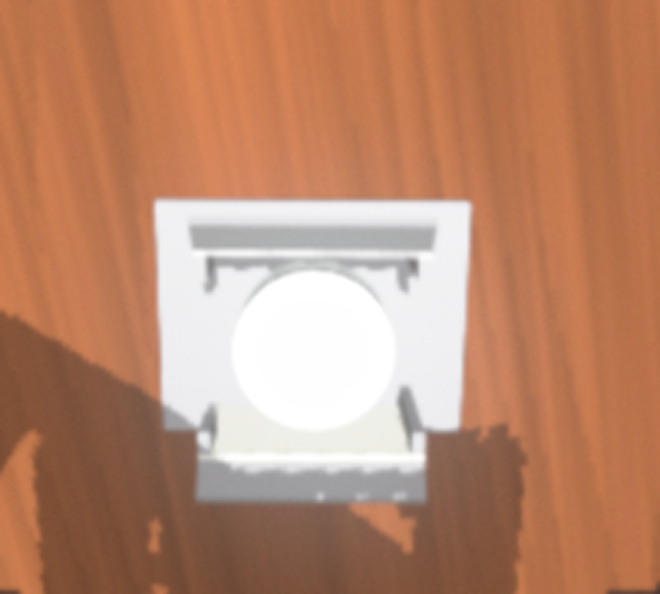

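View pics/g2z.png

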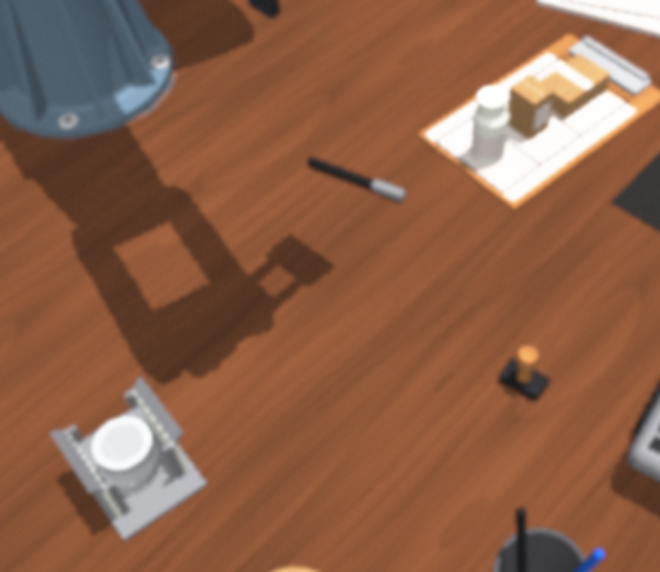

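View pics/g3.png

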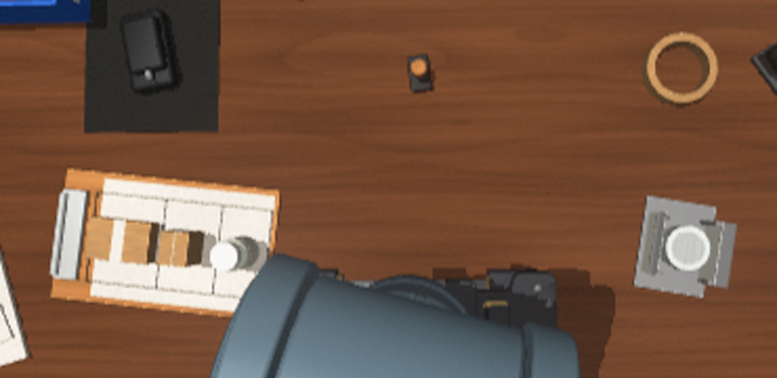

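Run:
```python
from h import *
k=dict(np.load("k_d1.npz"));a=np.radians(BY)
loc=lambda p,z:(lambda v:(round(v@[np.cos(a),np.sin(a)],4),round(v@[-np.sin(a),np.cos(a)],4)))(onz(k,p,z)[:2]-B)
P=[loc(p,.034) for p in [(288,44),(339,44),(334,121),(288,120)]];print("flat",P,np.mean(P,0))
print("bottle cap",loc((313,233),.092))
kf=dict(np.load("k_f1.npz"));print("deep top",onz(kf,(313/3.3+160,349/3.3+60),.054))
job_done()
```

```text
flat [(np.float64(0.0848), np.float64(0.0265)), (np.float64(0.0849), np.float64(-0.0249)), (np.float64(0.0086), np.float64(-0.0259)), (np.float64(0.0095), np.float64(0.0239))] [ 4.695e-02 -1.000e-04]
bottle cap (np.float64(-0.0971), np.float64(0.0003))
deep top [ 0.4774747  -0.30255514  0.054     ]
the job is handed in; nothing more can be done
```

I placed all five things and handed the job in at about 55 s of the 125 s. `job_done` gives no verdict, so these are my own last measurements from the pictures.

| Thing | Position measured | Error | Tolerance |
|---|---|---|---|
| Flat carton | board (47, 0) mm, lengthways | about 1 mm | 15 mm |
| Tall carton | board (−30, −2) mm, standing | about 2 mm | 15 mm |
| Bottle | board (−97, 0) mm, standing | about 1 mm | 15 mm |
| Shallow tin | in the shaft, flat on the floor | about 3 mm off axis | 13 mm |
| Deep tin | on the shallow tin, flat | about 1 mm off axis | 13 mm |

- **Stamp:** it stands where it was in the before and after pictures. Its network position moved about 4 px in the scene view, which is within the network's scatter.
- **Gripper:** it is open and was well clear of everything at the end.
- **Missed by the networks:** they did not report the flat carton in the board check, so I measured it from its corners in the picture. In the last wrist picture they missed both tins, so I measured the deep tin from its rim. The final scene picture did report both tins, stacked.
- **Tin heights:** I judged these from where the gripper met contact when placing each tin, and from the pictures. I did not measure them directly.

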